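# Reload the air stapler

## Task

The air stapler stands upside down in its loading cradle with the magazine rail drawn back. Load the full-length stick of staples, legs up: press its rear end against the spring follower, push the follower back until the front end clears the nose, lower the stick into the channel and let the follower press it up against the nose; then slide the rail shut over it by its tab until the side catch snaps in. Work gently, do not ram anything, and leave the short stick, the small jar and the offcut where they are.

Things in the scene. Friction and masses are not known exactly. Their poses are not given: they have to be found in the camera images.
- stick_centre (a point): Full-length stick of glued steel staples: a U-section bar 70 mm long (own x), 14 mm wide (own y), 22 mm high (own z), walls 2 mm, 56 to 91 g. It stands on the bench on its closed side, open side (legs) up, as it must go in; either end may lead. The point is its centre, 11 mm above its underside.
- short_stick_centre (a point): Broken remainder of the same stick, 32 mm long (own x), 14 mm wide, 22 mm high. The point is its centre, 11 mm above its underside. Not to be used.
- nose_stop (a point): Middle of the magazine channel's floor where it meets the upright rear face of the nose, 112 mm above the bench. x forward out through the nose, y to the side, z up. The channel runs back to x = -200 mm: 17 mm wide between walls 4.5 mm high that then flare out to z = 7.5 mm (24 mm overall). The nose fills x = 0 to 36 mm, 26 mm wide, top at z = 23 mm. A seated stick's centre is at (-35, 0, 11) mm.
- follower_face (a point): Spring follower: point on the front face of its thumb plate, 35 mm above the channel floor, axes as nose_stop. The plate is 14 mm wide, 8 mm thick (x), z = 28.5 to 41 mm; its face is flush with that of the block below it, which fills the channel from z = 0.5 to 21 mm. So a stick held just above the nose top already meets the plate.
- follower (a joint): Backward travel of the follower, m. 0: on its front (dry-fire) stop, face 48 mm behind the nose, too small a gap for the stick; 0.022 with the stick seated; 0.026 hard rear stop, so the front end has only 4 mm to spare behind the nose. Its spring pushes forward with 8 N at rest and 10 N at the rear stop, and a stick slid down its face drags.
- rail_tab (a point): Centre of the upright push tab at the rear of the sliding rail, 37 mm above the channel floor, axes as nose_stop. Tab 8 mm thick (x), 26 mm wide, z = 26 to 48 mm, free behind. The rail is a slotted inverted U, 28 mm wide, front edge 100 mm ahead of this point, top at z = 26 mm; it passes 2 mm above a seated stick, and the thumb plate stands up through its slot.
- rail (a joint): Opening of the rail, m: 0 shut, on a hard stop at the nose; starts at 0.080 to 0.100. About 2 N of friction. From 0.016 it pushes the side catch aside (about 9 N in all), from 0.012 also a sprung ejector pin beside the nose, 16 N in all at the end. The catch snaps in only in the last 0.8 mm before the stop and then holds the rail at about 0.001; let go sooner, the rail is thrown back open.
- catch (a joint): Outward travel of the sprung side catch, m: 0 in, 0.003 while the rail's lug holds it aside. It works by itself, at x = -92 to -112, y = -15 to -45, z up to 18 mm in the nose_stop frame.
- stapler: The fixed stapler with all its parts, in a cradle 250 mm long and 96 mm wide; origin on the bench 75 mm behind and 112 mm below nose_stop. Same axes as nose_stop.
- stain_jar: Small round jar with a lid, 55 mm across, 34 mm high; origin at the centre of its underside. Bystander.
- offcut: Dark wooden offcut, 35 x 63 x 23 mm; origin at the centre of its underside. Bystander.
Not all that is in view belongs to the job. What is shaped like the part that bears stick_centre but orange is not meant.

How it is judged (in metres and radians):
On the way, in this order (a step that is already met when the one before it is completed fails the run):
1. the full stick lies down in the channel, released, pressed against the nose by the follower, with the rail still open (x of stick_centre in the frame of nose_stop between -0.0375 and -0.0325 m and z of stick_centre in the frame of nose_stop between 0.009 and 0.013 m and y of stick_centre in the frame of nose_stop between -0.0025 and 0.0025 m and value of joint follower above 0.018 m and contact force between stick and the fingers below 0.1 N and value of joint rail above 0.06 m), for 0.2 s.
2. the rail is slid fully shut and the side catch has snapped in (value of joint rail below 0.002 m and value of joint catch below 0.0012 m), for 0.2 s.
At the end, for the whole second after the job is handed in: The full stick lies legs up on the channel floor (height within 2 mm, sideways 2.5 mm, in line within 0.07 rad), its front within 2.5 mm of the nose, the follower pressing behind it (travel over 18 mm); the rail is shut to within 2 mm and the side catch is in (all of step 2 and x of stick_centre in the frame of nose_stop between -0.0375 and -0.0325 m and z of stick_centre in the frame of nose_stop between 0.009 and 0.013 m and y of stick_centre in the frame of nose_stop between -0.0025 and 0.0025 m and angle between stick_centre's own z axis and vertical below 0.07 rad and angle between the x axis of stick_centre and the x axis of nose_stop, either way round below 0.07 rad and value of joint follower above 0.018 m); the robot touches nothing.
It fails at once if the contact forces of the stick on the stapler (nose, follower, channel and rail together) pass 45 N (contact force between stick and stapler above 45 N).
It fails at once if the robot presses on any part of the stapler with more than 35 N (contact force between any of the fingers, the arm and stapler above 35 N).
It fails at once if the short stick, the small jar or the offcut is shifted by more than 20 mm (distance of any of short_stick_centre, stain_jar, offcut from where it was at the start of the episode above 0.02 m).
It also fails if it takes over 58 s, if anything falls off the work surface, if the arm or the gripper's body presses on something with over 40 N, if the wrist force passes 120 N, or if a joint passes its speed limit or range.

## Robot

A 6-joint arm with a two-finger parallel gripper is mounted at the origin on a cart in front of the work surface, level with it; the furniture and walls round the work are solid. World frame = base frame: x ahead of the robot, y to its left, z up, the work surface at z = 0. Lengths are in mm, angles in degrees, forces in N, time in s.
With the tool pointing down it reaches from about 375 to 900 mm from the base axis. Payload 3.1 kg.
Tool frame: the origin (TCP) lies between the finger pads; the fingertips stand 11 mm ahead of it and the grasp point (between the pads) lies 8 mm behind it; z points along the fingers, y is the line along which they close (so a half turn about z gives the same grasp; the last joint's range is limited). The gripper opens to 87 mm and grips with 3 to 60 N. Pads are 19 mm wide; open, the fingers measure 117 mm over their backs; the gripper's body (75 mm by 190 mm) begins 51 mm behind the grasp point.
Start: joints at [57.955, 30.224, 82.088, -0, 67.689, -10.227], TCP at [232.248, 580.222, 233.548] pointing down, gripper open.
Joint ranges: [-176.69, 176.69], [-43.24, 126.21], [12.49, 139.97], [-82, 262], [0, 151.66], [-163.58, 163.58]. Speed limits (degrees/s): [159.86, 159.86, 180, 180, 180, 180].

## Interface

Orientations are given as a 3x3 rotation matrix whose columns are the frame's x, y, z axes.
In Python, from cell import arm, optics, ticket gives the robot as it stands.
- The arm moves only by the tool apply_moves, never from a script. Its argument "motion" is text: rows parted by semicolons, each of 6 numbers parted by spaces: the shift along the tool's x, y, z in mm, then the turn, a rotation vector about the tool's x, y, z in degrees. A call has 1 to 10 rows; each row shifts and turns the commanded pose from where the row before left it, along the tool's axes as they then stand; what a row does not reach is not made up. A row lasts 1/8 s, in which the tool goes at most 62.5 mm and 10.7 degrees, less where a joint would pass 70% of its speed; a pose out of reach is approached as far as the arm can. A call with a gripper value outside its range is refused whole. "grip" is the closure in counts, from 0 (fully open) to 255 (shut), set as the call begins (left out, the last holds). The fingers move at their own pace and stop on an object; "force" is the grip in N (left out, the last holds). Time passes only in rows, so rows that do not move let the fingers close. It gives the time, the measured TCP pose, the force, the opening and the grip force at its end, in the units of the state.
- arm.state(): the state, without advancing time (a new reading comes with each control period).
- optics.read_camera(name): name is "side" or "top"; returns a dict with "image" (384x512x3 uint8, red, green, blue), "fovy" (degrees; the focal length in pixels is half the picture's height over the tangent of half this angle, whatever the lens; pixels are square), "cx", "cy" (the principal point, pixels), "k1" (the pictures are not rectified: a ray, as slopes to the right and down, at radius r is drawn at 1 + k1 r^2 times it, then the intrinsics apply), "eye" and "attitude" of the camera in the world. Camera axes: x right, y down, z forward; pixel columns grow to the right and rows downward; lengths in mm; the calibration is good to about 2 mm. A picture is of the moment at which its call begins. There is no depth.
- ticket.finish_job(): hands the job in; it is judged then, once.
The state is a dict: "time": time; "joint_positions": joint angles; "qvel": joint speeds; "effort": joint torques, N m; "tcp_pos": TCP position; "orientation": TCP orientation; "ft_force": force on the tool from outside, world axes, zero at the start; "ft_torque": the same for the moment, N m; "finger_gap": opening from 0.0 (shut) to 1.0 (fully open); "gripper_force": force on a finger pad.
Only numpy, scipy, OpenCV 4.12 (cv2) and the standard library are available. Lean on these libraries where they do the work, as an engineer would, in place of code of your own. Each camera call takes 0.05 s, during which the arm holds its last target. There are 200 camera calls.

## Working session

There is one attempt and no reset: what is moved stays moved. The work goes in short steps, Python scripts to look and compute and a tool call to move; the robot and the scene stay as the last step left them, time stands still between calls to the robot, and variables do not carry over. Pictures are saved under pics/ and viewed, at most 10 in all, crops included, and the job is handed in when it is done.

Besides the shell and the picture viewer there is one more tool, called after "Emit:" by a JSON object that holds its "op" and its "data", one argument or row to a line. apply_moves: Moves the arm, as the interface text tells. Its arguments: {"type":"object","properties":{"motion":{"type":"string"},"grip":{"type":"number"},"force":{"type":"number"}},"required":["motion"]}

```bash
mkdir -p pics
cat > h.py <<'E'
import numpy as np, cv2, pickle
from cell import arm, optics, ticket
def K(c):
    f=192/np.tan(np.radians(c["fovy"]/2)); return np.array([[f,0,c["cx"]],[0,f,c["cy"]],[0,0,1.]])
def snap(n,tag):
    c=optics.read_camera(n); cv2.imwrite(f"pics/{tag}.png",c["image"][:,:,::-1]); pickle.dump(c,open(f"pics/{tag}.pkl","wb")); return c
def load(tag): return pickle.load(open(f"pics/{tag}.pkl","rb"))
def D(c): return np.array([c["k1"],0,0,0,0.])
def proj(c,P):
    P=np.atleast_2d(np.asarray(P,float)); A=np.array(c["attitude"]); q=(P-np.array(c["eye"]))@A
    s=q[:,:2]/q[:,2:]; r2=(s**2).sum(1,keepdims=True); s=s*(1+c["k1"]*r2); k=K(c)
    return s*k[0,0]+k[:2,2]
def ray(c,uv):
    n=cv2.undistortPoints(np.array(uv,float).reshape(-1,1,2),K(c),D(c)).reshape(-1,2)
    return np.c_[n,np.ones(len(n))]@np.array(c["attitude"]).T
def onz(c,uv,z):
    d=ray(c,uv); e=np.array(c["eye"]); z=np.broadcast_to(z,len(d)); return e+d*((z-e[2])/d[:,2])[:,None]
def tri(cs,uvs):
    A=np.zeros((3,3));b=np.zeros(3)
    for c,uv in zip(cs,uvs):
        d=ray(c,[uv])[0]; d/=np.linalg.norm(d); M=np.eye(3)-np.outer(d,d); A+=M; b+=M@np.array(c["eye"])
    return np.linalg.solve(A,b)
E
python3 - <<'E'
from h import *
for n in("top","side"):
    c=snap(n,n+"0"); print(n,{k:np.round(v,3).tolist() for k,v in c.items() if k!="image"})
a=cv2.imread("pics/top0.png");b=cv2.imread("pics/side0.png")
print(arm.state())
E
```

```text
top {'fovy': 52.96, 'cx': 258.22, 'cy': 186.057, 'k1': -0.011, 'eye': [406.98, 52.966, 951.433], 'attitude': [[-0.02, -0.998, 0.063], [-0.999, 0.021, 0.027], [-0.029, -0.063, -0.998]]}
side {'fovy': 49.786, 'cx': 249.977, 'cy': 191.231, 'k1': 0.05, 'eye': [295.761, 780.248, 527.292], 'attitude': [[-0.973, -0.113, 0.199], [-0.229, 0.492, -0.84], [-0.003, -0.863, -0.505]]}
{'time': 0.1, 'joint_positions': array([ 5.79560766e+01,  3.02713059e+01,  8.21486119e+01, -1.96057232e-03,
        6.76892844e+01, -1.02279228e+01]), 'qvel': array([ 0.02163361, -0.05420878, -0.1702431 ,  0.01094583, -0.07093517,
       -0.0834812 ]), 'effort': array([ 3.01586169e-04, -4.40986347e+01, -1.77150518e+01,  6.34845207e-02,
        5.33581933e-02, -2.93758865e-05]), 'tcp_pos': array([231.91346255, 579.69848556, 232.69689391]), 'orientation': array([[-9.28386769e-01,  3.71614099e-01, -9.84398398e-04],
       [ 3.71615276e-01,  9.28385384e-01, -1.63234843e-03],
       [ 3.07297394e-04, -1.88126817e-03, -9.99998183e-01]]), 'ft_force': array([0.09131487, 0.96344356, 0.10961385]), 'ft_torque': array([-0.01178657, -0.02872458,  0.05809953]), 'gripper_force': 0.0, 'finger_gap': 0.9993008694637476}
```

View pics/top0.png

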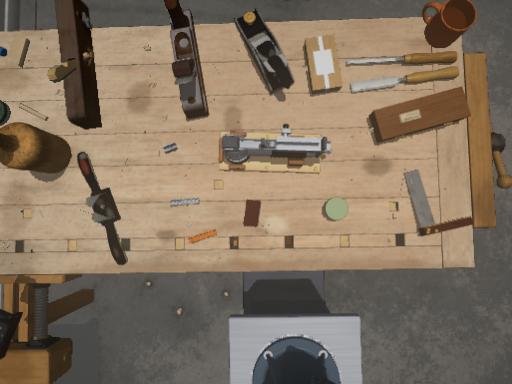

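View pics/side0.png

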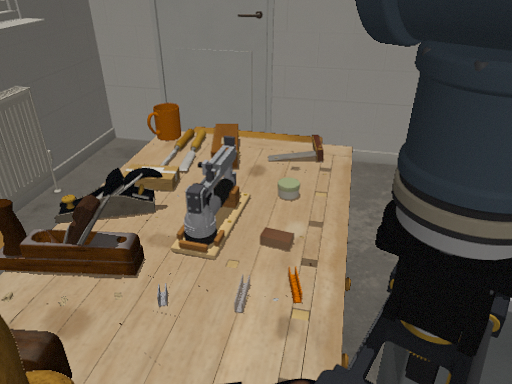

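Top view: the stapler is at about (275,150). There are three stick-like things: a long steel one at (185,203), a short steel one at (169,148) and an orange one at (202,236). The full stick is the long steel one at (185,203), because the orange one is excluded and the other is too short. I'll confirm that in an enlarged crop.

Run:
```python
from h import *
a=cv2.imread("pics/top0.png");b=cv2.imread("pics/side0.png")
r=lambda i,f:cv2.resize(i,None,fx=f,fy=f,interpolation=cv2.INTER_CUBIC)
A=r(a[120:180,210:342],6); B=r(a[190:250,160:226],3.6); 
C=r(b[260:330,140:310],2.1)
out=np.zeros((600,800,3),np.uint8); out[:A.shape[0],:A.shape[1]]=A[:, :800]; out[365:365+B.shape[0],:B.shape[1]]=B; out[365:365+C.shape[0],300:300+C.shape[1]]=C
cv2.imwrite("pics/crop1.png",out)
D1=r(b[135:260,165:260],4.8); cv2.imwrite("pics/crop2.png",D1)
c=load("top0")
print(onz(c,[(169,203.5),(201,201.5)],22), onz(c,[(222,150),(330,146)],[130,130]))
```

```text
[[428.0476549  295.96720183  22.        ]
 [431.333153   217.82496262  22.        ]] [[538.51620518 152.06068535 130.        ]
 [541.58007891 -79.8012286  130.        ]]
```

View pics/crop1.png

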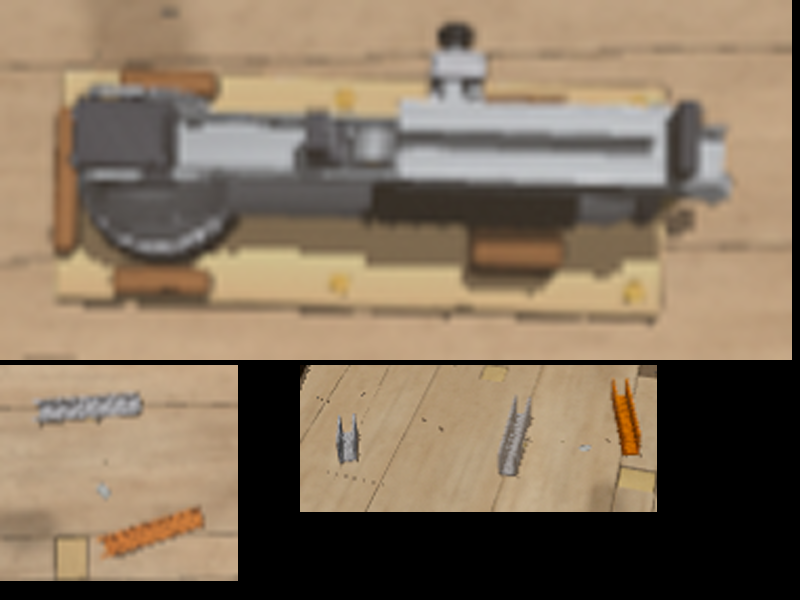

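View pics/crop2.png

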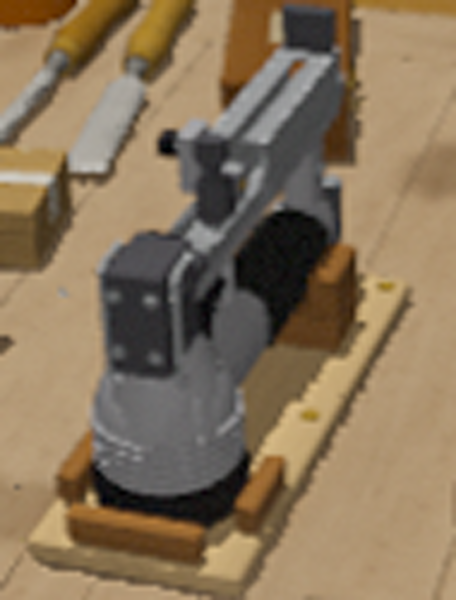

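Crop 1 shows the nose as the dark block at top px (222-239, 135-147), so the nose points toward world +y. The thumb plate is at (261-265), the rail front edge at 276, the tab at (322-327) and the catch on the +x side. The long steel stick is confirmed as full length (about 29 px, or 70 mm), standing legs up. Crop 2 shows the nose front face and the tab in the side view.

Next I'll fit the poses and overlay them.

```bash
cat > fit.py <<'E'
from h import *
from scipy.optimize import least_squares, minimize
T,S=load("top0"),load("side0")
def W(p,pts): # p = X,Y,yaw of nose frame (z=112)
    c,s=np.cos(p[2]),np.sin(p[2]); pts=np.atleast_2d(pts).astype(float)
    return pts@np.array([[c,s,0],[-s,c,0],[0,0,1]])+np.array([p[0],p[1],112])
t=lambda x,y:((x+.5)/6-.5+210,(y+.5)/6-.5+120)
s=lambda x,y:((x+.5)/4.8-.5+165,(y+.5)/4.8-.5+135)
def box(x0,x1,y0,y1,z0,z1): return [(x,y,z) for x in(x0,x1) for y in(y0,y1) for z in(z0,z1)]
# (cam, nose-frame fn of params(plate f, rail r), axis, pixel)
def res(q):
    p=q[:3]; r=q[3]
    ob=[(T,(36,0,23),0,t(75,0)[0]),(T,(0,0,23),0,t(175,0)[0]),(T,(18,13,23),1,t(0,167)[1]),(T,(18,-13,23),1,t(0,95)[1]),
     (T,(-48,0,41),0,t(307,0)[0]),(T,(-r,0,26),0,t(398,0)[0]),(T,(-r-50,14,26),1,t(0,185)[1]),(T,(-r-50,-14,26),1,t(0,103)[1]),
     (T,(-r-104,0,48),0,t(702,0)[0]),(T,(-r-100,13,48),1,t(0,180)[1]),(T,(-r-100,-13,48),1,t(0,101)[1]),
     (S,(36,0,23),1,s(0,263)[1]),(S,(36,-13,5),0,s(105,0)[0]),(S,(36,13,5),0,s(172,0)[0]),
     (S,(-r-96,-13,40),0,s(283,0)[0]),(S,(-r-96,13,40),0,s(335,0)[0])]
    return [proj(c,W(p,P))[0][a]-v for c,P,a,v in ob]
if __name__=="__main__":
    f=least_squares(res,[540,115,np.pi/2,90],loss="soft_l1",f_scale=.5,x_scale=[1,1,.01,1]); q=f.x
    print("stapler",q[:2],np.degrees(q[2]),"rail",q[3],np.round(res(q),2))
    # stick silhouettes
    def mask(c,x0,x1,y0,y1):
        im=c["image"].astype(int); m=(im.max(2)-im.min(2)<0.22*im.max(2)); o=np.zeros(m.shape,np.uint8); o[y0:y1,x0:x1]=m[y0:y1,x0:x1]
        n,l,st,_=cv2.connectedComponentsWithStats(o); k=1+st[1:,4].argmax(); print("mask",st[k]); return (l==k).astype(np.uint8)
    MT,MS=mask(T,160,212,192,212),mask(S,225,262,265,320)
    def sil(p,c):
        v=box(-35,35,-7,7,0,22); R=W(p,v)-[0,0,112]; h=cv2.convexHull((proj(c,R)*16*4).astype(np.int32).reshape(-1,1,2))
        o=np.zeros((384*4,512*4),np.uint8); cv2.fillConvexPoly(o,h,255,shift=4); return cv2.resize(o,(512,384),interpolation=cv2.INTER_AREA)/255.
    cost=lambda p:sum(np.abs(sil((p[0],p[1],p[2]/50),c)-m).sum() for c,m in((T,MT),(S,MS)))
    x0=np.array([430,257,np.radians(92)*50])
    b=minimize(cost,x0,method="Nelder-Mead",options=dict(initial_simplex=x0+np.array([[0,0,0],[5,0,0],[0,5,0],[0,0,4]])))
    st=(b.x[0],b.x[1],b.x[2]/50); print("stick",st[:2],np.degrees(st[2]),b.fun,MT.sum(),MS.sum())
    for c,m in((T,MT),(S,MS)):
        g=sil(st,c); yy,xx=np.mgrid[:384,:512]; print("centroid d",[(xx*m).sum()/m.sum()-(xx*g).sum()/g.sum(),(yy*m).sum()/m.sum()-(yy*g).sum()/g.sum()])
    r=q[3]; bx=[box(0,36,-13,13,5,23),box(-56,-48,-7,7,28.5,41),box(-r-104,-r-96,-13,13,26,48),box(-r-100,-r,-14,14,20,26)]
    def ov(c,x0,x1,y0,y1,k):
        im=cv2.resize(c["image"][y0:y1,x0:x1,::-1],None,fx=k,fy=k,interpolation=cv2.INTER_CUBIC)
        for B in [W(q,b_) for b_ in bx]+[W(st,box(-35,35,-7,7,0,22))-[0,0,112]]:
            u=((proj(c,B)-[x0,y0]+.5)*k-.5).astype(int)
            for i in range(8):
                for j in (1,2,4):
                    if not i&j: cv2.line(im,tuple(map(int,u[i])),tuple(map(int,u[i|j])),(0,0,255) ,1)
        return im
    out=np.zeros((600,800,3),np.uint8)
    for im,(y,x) in ((ov(T,215,335,125,170,6),(0,0)),(ov(T,160,210,190,215,6),(280,0)),(ov(S,185,245,137,202,5),(275,310)),(ov(S,225,260,265,320,5),(275,620))):
        h,w=im.shape[:2]; h=min(h,600-y);w=min(w,800-x); out[y:y+h,x:x+w]=im[:h,:w]
    cv2.imwrite("pics/ov1.png",out)
E
python3 fit.py
```

```text
stapler [554.45066625 115.02059221] 86.54237976999573 rail 79.40409506978555 [ 0.03  0.1   0.14  0.14  0.3   0.03 -0.14  0.48 -0.04 -0.56  0.13  1.69
  0.15 -1.16  0.06  0.  ]
mask [169 197  31   9 191]
mask [234 275  16  38 307]
stick (np.float64(432.94324252801516), np.float64(262.7880051840774)) 93.31374076660042 135.66274509803924 191 307
centroid d [np.float64(0.7757079161534932), np.float64(0.2419058402682026)]
centroid d [np.float64(-0.7091222890317681), np.float64(2.1876826261605515)]
```

View pics/ov1.png

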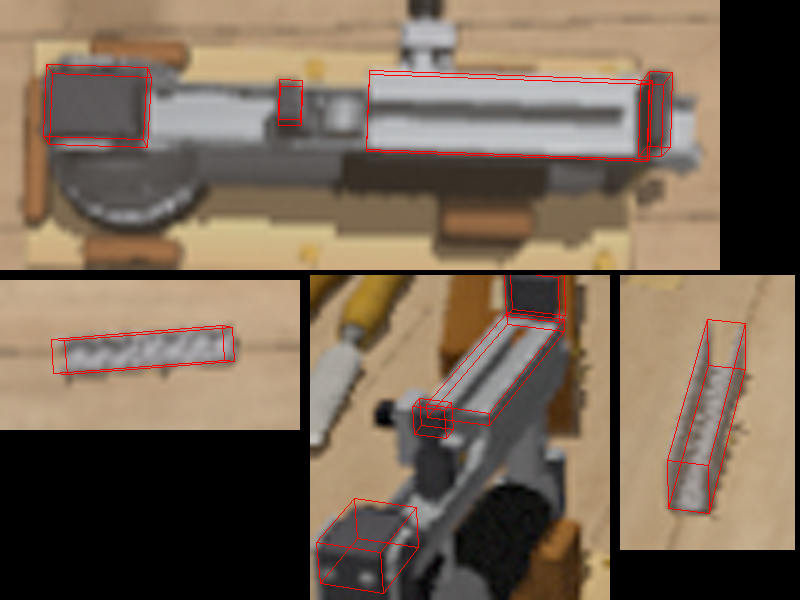

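The overlay fits. The stapler's nose_stop is at about (554,115) with forward yaw 86.5°, and rail opening is about 80 mm. The stick is at about (433,262) with yaw 93.3°. First I turn the tool, then move above the stick.

Emit:
{"op": "apply_moves", "data": {
  "motion": "0 0 0 0 0 9.27; 0 0 0 0 0 9.27; 0 0 0 0 0 9.27; 0 0 0 0 0 9.27; 0 0 0 0 0 9.27; 0 0 0 0 0 9.27; 0 0 0 0 0 9.27",
  "grip": 90,
  "force": 25
}}

```text
time: 0.98
tcp_pos: [232.0, 579.9, 233.0]
orientation: [[-0.052, 0.999, -0.001], [0.999, 0.052, -0.001], [-0.001, -0.001, -1.0]]
ft_force: [-0.1, 0.0, 0.2]
finger_gap: 0.644
gripper_force: 0.0
```

Emit:
{"op": "apply_moves", "data": {
  "motion": "-33 18 8 0 0 0; -33 18 8 0 0 0; -33 18 8 0 0 0; -33 18 8 0 0 0; -33 18 8 0 0 0; -33 18 8 0 0 0; -33 18 8 0 0 0; -33 18 8 0 0 0; -33 18 8 0 0 0; -32 20 12 0 0 0"
}}

```text
time: 2.22
tcp_pos: [433.3, 261.2, 149.3]
orientation: [[-0.057, 0.998, 0.0], [0.998, 0.057, 0.0], [0.0, 0.0, -1.0]]
ft_force: [-0.2, 0.3, -0.6]
finger_gap: 0.648
gripper_force: 0.0
```

```bash
cat >> h.py <<'E'
def rel(x,y,z,yaw):
    s=arm.state(); R=s["orientation"]; d=R.T@(np.array([x,y,z])-s["tcp_pos"]); a=np.degrees(np.arctan2(R[1,0],R[0,0]))
    print("t",s["time"],"tcp",s["tcp_pos"].round(2),"yaw",round(a,2),"tilt",R[:2,2].round(4),"gap",s["finger_gap"]*87,"gf",s["gripper_force"],"ft",s["ft_force"].round(2),"\n tool shift",d.round(2),"turn",round(-(yaw-a),2))
E
python3 -c "
from h import *
rel(433,262,24,93.3)
snap('side','side1')
c=snap('top','top1')
a=cv2.imread('pics/side1.png')
cv2.imwrite('pics/v1.png',np.vstack([cv2.resize(a[170:384,130:420],None,fx=2.7,fy=2.7,interpolation=2)]))
"
```

```text
t 2.225 tcp [433.32 261.16 149.28] yaw 93.29 tilt [0.0001 0.0001] gap 56.40103566092968 gf 0.0 ft [-0.23  0.35 -0.6 ] 
 tool shift [  0.85  -0.29 125.28] turn -0.01
```

View pics/v1.png

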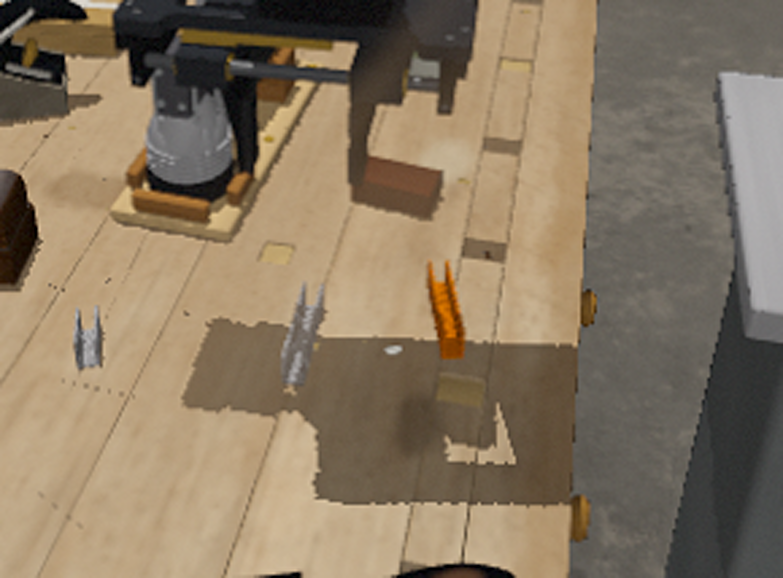

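Side view: the open fingers bracket the full stick (crop px ~(300,340)). Nothing is in the way, so I go down until the tips are about 10 mm above the bench, then close.

Emit:
{"op": "apply_moves", "data": {
  "motion": "0 0 25 0 0 0; 0 0 25 0 0 0; 0 0 25 0 0 0; 0 0 20 0 0 0; 0 0 15 0 0 0; 0 0 10 0 0 0; 0 0 8 0 0 0; 0 0 0 0 0 0"
}}

```text
time: 3.32
tcp_pos: [432.7, 262.2, 21.3]
orientation: [[-0.057, 0.998, -0.0], [0.998, 0.057, -0.0], [-0.0, -0.0, -1.0]]
ft_force: [0.2, -0.8, -0.4]
finger_gap: 0.648
gripper_force: 0.0
```

Emit:
{"op": "apply_moves", "data": {
  "motion": "0 0 0 0 0 0; 0 0 0 0 0 0; 0 0 0 0 0 0; 0 0 0 0 0 0; 0 0 0 0 0 0; 0 0 0 0 0 0",
  "grip": 255,
  "force": 25
}}

```text
time: 4.08
tcp_pos: [433.0, 262.2, 21.6]
orientation: [[-0.057, 0.998, 0.0], [0.998, 0.057, 0.0], [0.0, 0.0, -1.0]]
ft_force: [0.2, -0.4, 0.4]
finger_gap: 0.159
gripper_force: 25.0
```

```bash
python3 -c "
from h import *
rel(433,262,21,93.3)
"
```

```text
t 4.075 tcp [432.97 262.22  21.61] yaw 93.29 tilt [0.0002 0.0001] gap 13.830792099375097 gf 24.999223351478577 ft [ 0.23 -0.41  0.35] 
 tool shift [-0.23  0.02  0.61] turn -0.01
```

Emit:
{"op": "apply_moves", "data": {
  "motion": "0 0 -5 0 0 0; 0 0 -15 0 0 0; 0 0 -25 0 0 0; 0 0 -30 0 0 0; 0 0 -30 0 0 0; 0 0 -30 0 0 0; 0 0 -18 0 0 3.4; 0 0 0 0 0 3.35; 0 0 0 0 0 0"
}}

```text
time: 5.2
tcp_pos: [432.6, 262.2, 175.7]
orientation: [[0.06, 0.998, 0.001], [0.998, -0.06, 0.0], [0.0, 0.001, -1.0]]
ft_force: [-0.2, -0.6, -0.3]
finger_gap: 0.155
gripper_force: 25.0
```

Emit:
{"op": "apply_moves", "data": {
  "motion": "-10 10 0 0 0 0; -18 16 0 0 0 0; -18 16 0 0 0 0; -18 16 0 0 0 0; -18 16 0 0 0 0; -18 16 0 0 0 0; -18 16 0 0 0 0; -15 14 0 0 0 0; -11.6 10 0 0 0 0; 0 0 0 0 0 0"
}}

```text
time: 6.45
tcp_pos: [554.7, 109.2, 174.5]
orientation: [[0.062, 0.998, 0.0], [0.998, -0.062, 0.0], [0.0, 0.0, -1.0]]
ft_force: [-0.4, 0.4, 0.0]
finger_gap: 0.158
gripper_force: 25.0
```

```bash
python3 -c "
from h import *
rel(554.1,110,161,86.54)
s=snap('side','side2');t=snap('top','top2')
b=cv2.imread('pics/side2.png')
cv2.imwrite('pics/v2.png',cv2.resize(b[110:260,150:280],None,fx=4,fy=4,interpolation=2))
"
```

```text
t 6.45 tcp [554.66 109.16 174.49] yaw 86.46 tilt [0.0003 0.0001] gap 13.755845075927853 gf 24.998306035995483 ft [-0.43  0.36  0.01] 
 tool shift [ 0.81 -0.61 13.49] turn -0.08
```

View pics/v2.png

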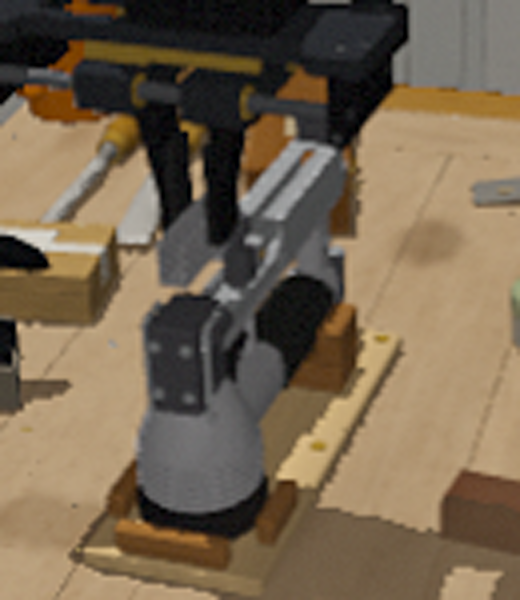

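```bash
python3 -c "
from fit import *
S=load('side2')
q=[554.45,115.02,np.radians(86.54)]
p=[554.66,109.16,np.radians(86.46)]
f=lambda u:np.round((u-[150,110]+.5)*4-.5,1).tolist()
print('nose front face',f(proj(S,W(q,[(36,-13,5),(36,13,5),(36,-13,23),(36,13,23),(0,-13,23),(0,13,23)]))))
print('stick front',f(proj(S,W(p,[(35,-7,41),(35,7,41),(35,-7,63),(35,7,63)])+[0,0,.9])))
print('plate',f(proj(S,W(q,[(-48,-7,28.5),(-48,7,28.5),(-48,-7,41),(-48,7,41)]))))
g=cv2.cvtColor(S['image'],cv2.COLOR_RGB2GRAY)
for r in (175,178,180): print(r,g[r,186:206])
for r in (190,195,200,205): print(r,g[r,180:212])
"
```

```text
nose front face [[148.0, 354.5], [198.6, 362.6], [144.9, 321.9], [196.1, 329.8], [175.5, 286.5], [225.0, 293.8]]
stick front [[158.3, 281.7], [186.0, 285.8], [154.6, 239.9], [182.7, 243.9]]
plate [[223.2, 235.2], [248.8, 238.7], [221.7, 213.2], [247.6, 216.7]]
175 [162 164 160 121  82  85  87  80  84  92  93  83  79  82  79  88 122 136
 139 112]
178 [162 163 166 136  86  78  86  94  92  98  94  81  84 111 151 164 162 152
 127  94]
180 [161 161 161 141 106  93  91  91  90  95  82  92 133 158 161 159 136 111
  86  82]
190 [161 161 161 161 160 134 100  63  39  41  42  41  41  41  45  40  43  43
  42  40  40  64  83  75  53  42  39  40  61  78  79  91]
195 [163 163 161 162 165 136  84  69  71  59  48  47  46  47  46  46  45  45
  44  35  83 104  75  45  41  50  77  73  37  10   6  70]
200 [158 161 161 164 165 144 112  74  46  51  46  48  45  46  47  48  46  45
  45  37  48  92  78  33  36  31  25  15  16  57  84  89]
205 [164 164 162 163 161 161 134  82  55  47  47  49  48  49  46  46  47  46
  46  40  38  86  89  48  35  65  86  75  51  74  90  88]
```

Lateral alignment in the side view agrees to about 1 mm (stick front edge at crop 160, nose at 147-202). I lower to about 2.4 mm above the nose top and then back up to feel for the follower plate.

Emit:
{"op": "apply_moves", "data": {
  "motion": "0 -0.3 5 0 0 0; 0 0 6 0 0 0; 0 0 4.5 0 0 0; 0 0 0 0 0 0"
}}

```text
time: 7.05
tcp_pos: [553.1, 110.2, 158.4]
orientation: [[0.06, 0.998, -0.001], [0.998, -0.06, 0.0], [-0.0, -0.001, -1.0]]
ft_force: [-0.2, 0.5, -0.0]
finger_gap: 0.157
gripper_force: 25.0
```

Emit:
{"op": "apply_moves", "data": {
  "motion": "-2 0 0 0 0 0; -2 0 0 0 0 0; 0 0 0 0 0 0"
}}

```text
time: 7.42
tcp_pos: [553.5, 105.8, 159.2]
orientation: [[0.061, 0.998, 0.0], [0.998, -0.061, -0.0], [-0.0, 0.0, -1.0]]
ft_force: [0.4, 0.5, -0.0]
finger_gap: 0.159
gripper_force: 25.0
```

Emit:
{"op": "apply_moves", "data": {
  "motion": "-1.5 0 0 0 0 0; 0 0 0 0 0 0"
}}

```text
time: 7.68
tcp_pos: [553.2, 104.4, 159.1]
orientation: [[0.06, 0.998, 0.0], [0.998, -0.06, -0.0], [-0.0, 0.0, -1.0]]
ft_force: [1.2, -0.3, -0.6]
finger_gap: 0.156
gripper_force: 25.0
```

Emit:
{"op": "apply_moves", "data": {
  "motion": "-1.5 0 0 0 0 0; 0 0 0 0 0 0"
}}

```text
time: 7.92
tcp_pos: [553.2, 103.1, 159.1]
orientation: [[0.06, 0.998, 0.0], [0.998, -0.06, 0.0], [0.0, 0.0, -1.0]]
ft_force: [0.3, -0.2, -0.5]
finger_gap: 0.158
gripper_force: 25.0
```

Emit:
{"op": "apply_moves", "data": {
  "motion": "-1 0 0 0 0 0; 0 0 0 0 0 0"
}}

```text
time: 8.18
tcp_pos: [553.1, 102.9, 159.1]
orientation: [[0.061, 0.998, 0.0], [0.998, -0.061, 0.002], [0.002, 0.0, -1.0]]
ft_force: [-0.0, 4.2, -0.8]
finger_gap: 0.157
gripper_force: 25.0
```

Emit:
{"op": "apply_moves", "data": {
  "motion": "-1 0 0 0 0 0; 0 0 0 0 0 0"
}}

```text
time: 8.43
tcp_pos: [553.1, 102.7, 159.2]
orientation: [[0.061, 0.998, 0.001], [0.998, -0.061, 0.003], [0.003, 0.0, -1.0]]
ft_force: [0.2, 7.4, 0.2]
finger_gap: 0.16
gripper_force: 25.0
```

Emit:
{"op": "apply_moves", "data": {
  "motion": "-1 0 0 0 0 0; 0 0 0 0 0 0"
}}

```text
time: 8.68
tcp_pos: [553.1, 102.0, 159.2]
orientation: [[0.061, 0.998, 0.001], [0.998, -0.061, 0.003], [0.004, 0.0, -1.0]]
ft_force: [1.0, 8.5, -0.9]
finger_gap: 0.154
gripper_force: 25.0
```

Emit:
{"op": "apply_moves", "data": {
  "motion": "-1 0 0 0 0 0; 0 0 0 0 0 0"
}}

```text
time: 8.93
tcp_pos: [553.0, 101.1, 159.2]
orientation: [[0.061, 0.998, 0.001], [0.998, -0.061, 0.004], [0.004, 0.0, -1.0]]
ft_force: [0.2, 7.9, 0.4]
finger_gap: 0.155
gripper_force: 25.0
```

Emit:
{"op": "apply_moves", "data": {
  "motion": "-2 0 0 0 0 0; -2.5 0 0 0 0 0; -2.5 0 0 0 0 0; -2.5 0 0 0 0 0; -2.5 0 0 0 0 0; -2.5 0 0 0 0 0; -2.5 0 0 0 0 0; -2 0 0 0 0 0; -1 0 0 0 0 0; 0 0 0 0 0 0"
}}

```text
time: 10.18
tcp_pos: [552.0, 81.5, 159.3]
orientation: [[0.061, 0.998, 0.001], [0.998, -0.061, 0.004], [0.004, 0.001, -1.0]]
ft_force: [0.7, 10.6, -0.2]
finger_gap: 0.155
gripper_force: 25.0
```

Emit:
{"op": "apply_moves", "data": {
  "motion": "-1 0 0 0 0 0; -0.9 0 0 0 0 0; 0 0 0 0 0 0; 0 0 0 0 0 0"
}}

```text
time: 10.68
tcp_pos: [551.8, 79.8, 159.3]
orientation: [[0.061, 0.998, 0.001], [0.998, -0.061, 0.004], [0.005, 0.001, -1.0]]
ft_force: [1.1, 9.9, -0.4]
finger_gap: 0.161
gripper_force: 25.0
```

```bash
python3 -c "
from h import *
from fit import W
for i in range(3): rel(552.3,78.7,159,86.54); s=snap('side','side3%d'%i)
a=s['image'][:,:,::-1]; cv2.imwrite('pics/v3.png',cv2.resize(a[130:220,170:260],None,fx=6,fy=6,interpolation=2))
"
```

```text
t 10.675 tcp [551.82  79.76 159.25] yaw 86.48 tilt [0.0011 0.0045] gap 14.007805616071556 gf 25.00254124403 ft [ 1.1   9.93 -0.45] 
 tool shift [-1.03  0.54  0.25] turn -0.06
t 10.725 tcp [551.85  79.74 159.25] yaw 86.48 tilt [0.0011 0.0045] gap 13.822536112321957 gf 25.002491176128387 ft [ 0.43 10.36  0.35] 
 tool shift [-1.02  0.51  0.24] turn -0.06
t 10.775 tcp [551.84  79.74 159.27] yaw 86.48 tilt [0.0011 0.0045] gap 13.584654760259237 gf 25.002511739730835 ft [1.11 9.45 0.89] 
 tool shift [-1.02  0.52  0.27] turn -0.06
```

View pics/v3.png

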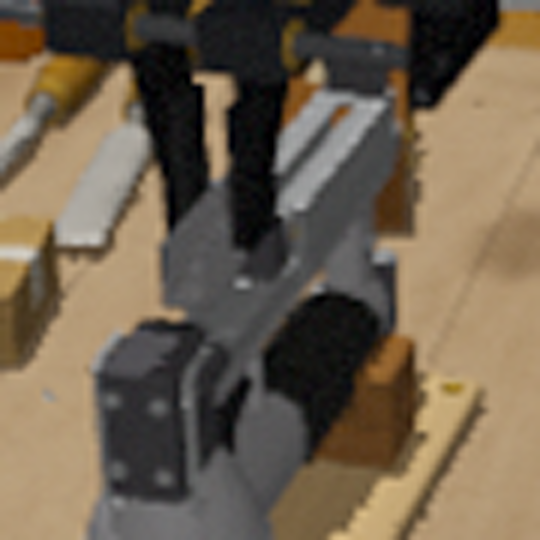

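Emit:
{"op": "apply_moves", "data": {
  "motion": "-1.2 0.4 0 0 0 0; 0 0 0 0 0 0; 0 0 0 0 0 0"
}}

```text
time: 11.2
tcp_pos: [551.8, 78.6, 159.2]
orientation: [[0.061, 0.998, 0.0], [0.998, -0.061, 0.005], [0.005, -0.0, -1.0]]
ft_force: [-0.0, 8.9, 0.4]
finger_gap: 0.157
gripper_force: 25.0
```

Emit:
{"op": "apply_moves", "data": {
  "motion": "0 0 1.5 0 0 0; 0 0 1.5 0 0 0; 0 0 1.5 0 0 0; 0 0 0 0 0 0"
}}

```text
time: 11.7
tcp_pos: [552.5, 78.6, 155.3]
orientation: [[0.061, 0.998, 0.002], [0.998, -0.061, 0.004], [0.005, 0.002, -1.0]]
ft_force: [0.2, 10.5, 2.2]
finger_gap: 0.158
gripper_force: 25.0
```

Emit:
{"op": "apply_moves", "data": {
  "motion": "0 0 1.5 0 0 0; 0 0 1.5 0 0 0; 0 0 1.5 0 0 0; 0 0 0 0 0 0"
}}

```text
time: 12.2
tcp_pos: [552.8, 78.5, 150.9]
orientation: [[0.061, 0.998, 0.003], [0.998, -0.061, 0.004], [0.004, 0.002, -1.0]]
ft_force: [0.4, 10.2, 3.2]
finger_gap: 0.159
gripper_force: 25.0
```

Emit:
{"op": "apply_moves", "data": {
  "motion": "0 -0.4 1.5 0 0 0; 0 0 1.5 0 0 0; 0 0 1.5 0 0 0; 0 0 1.5 0 0 0; 0 0 1.5 0 0 0; 0 0 0 0 0 0"
}}

```text
time: 12.95
tcp_pos: [552.5, 78.5, 143.5]
orientation: [[0.061, 0.998, 0.003], [0.998, -0.061, 0.004], [0.004, 0.003, -1.0]]
ft_force: [0.8, 9.6, 3.8]
finger_gap: 0.154
gripper_force: 25.0
```

Emit:
{"op": "apply_moves", "data": {
  "motion": "0 0 1.5 0 0 0; 0 0 1.5 0 0 0; 0 0 0 0 0 0"
}}

```text
time: 13.32
tcp_pos: [552.5, 78.5, 140.5]
orientation: [[0.061, 0.998, 0.003], [0.998, -0.061, 0.004], [0.004, 0.003, -1.0]]
ft_force: [0.4, 9.7, 4.0]
finger_gap: 0.157
gripper_force: 25.0
```

Emit:
{"op": "apply_moves", "data": {
  "motion": "0 0 1.5 0 0 0; 0 0 1.5 0 0 0; 0 0 0 0 0 0"
}}

```text
time: 13.7
tcp_pos: [552.5, 78.5, 137.4]
orientation: [[0.061, 0.998, 0.003], [0.998, -0.061, 0.004], [0.004, 0.003, -1.0]]
ft_force: [1.0, 11.4, 3.7]
finger_gap: 0.154
gripper_force: 25.0
```

Emit:
{"op": "apply_moves", "data": {
  "motion": "0 0 1.3 0 0 0; 0 0 1.2 0 0 0; 0 0 0 0 0 0"
}}

```text
time: 14.08
tcp_pos: [552.5, 78.4, 135.0]
orientation: [[0.061, 0.998, 0.003], [0.998, -0.061, 0.004], [0.004, 0.003, -1.0]]
ft_force: [1.8, 9.8, 3.7]
finger_gap: 0.155
gripper_force: 25.0
```

Emit:
{"op": "apply_moves", "data": {
  "motion": "0 0 0.8 0 0 0; 0 0 0 0 0 0"
}}

```text
time: 14.32
tcp_pos: [552.5, 78.5, 134.2]
orientation: [[0.061, 0.998, 0.003], [0.998, -0.061, 0.004], [0.004, 0.003, -1.0]]
ft_force: [1.0, 10.4, 2.7]
finger_gap: 0.156
gripper_force: 25.0
```

Emit:
{"op": "apply_moves", "data": {
  "motion": "0 0 0.7 0 0 0; 0 0 0 0 0 0"
}}

```text
time: 14.58
tcp_pos: [552.5, 78.4, 133.6]
orientation: [[0.061, 0.998, 0.003], [0.998, -0.061, 0.004], [0.004, 0.003, -1.0]]
ft_force: [-0.1, 9.6, 4.4]
finger_gap: 0.158
gripper_force: 25.0
```

Emit:
{"op": "apply_moves", "data": {
  "motion": "0 0 0.7 0 0 0; 0 0 0 0 0 0"
}}

```text
time: 14.82
tcp_pos: [552.6, 78.4, 133.6]
orientation: [[0.061, 0.998, 0.003], [0.998, -0.061, 0.004], [0.004, 0.003, -1.0]]
ft_force: [-0.8, 10.3, 8.3]
finger_gap: 0.151
gripper_force: 25.0
```

Emit:
{"op": "apply_moves", "data": {
  "motion": "0 0 0.7 0 0 0; 0 0 0 0 0 0"
}}

```text
time: 15.08
tcp_pos: [552.5, 78.4, 133.5]
orientation: [[0.061, 0.998, 0.003], [0.998, -0.061, 0.004], [0.004, 0.003, -1.0]]
ft_force: [-1.8, 10.8, 12.6]
finger_gap: 0.159
gripper_force: 25.0
```

The stick is on the floor. I ease it forward to the nose before releasing.

Emit:
{"op": "apply_moves", "data": {
  "motion": "0.8 0 -0.7 0 0 0; 0.8 0 0 0 0 0; 0 0 0 0 0 0"
}}

```text
time: 15.45
tcp_pos: [552.6, 78.9, 133.6]
orientation: [[0.061, 0.998, 0.003], [0.998, -0.061, 0.002], [0.002, 0.003, -1.0]]
ft_force: [-1.2, 6.9, 9.4]
finger_gap: 0.155
gripper_force: 25.0
```

Emit:
{"op": "apply_moves", "data": {
  "motion": "0.8 0 0 0 0 0; 0 0 0 0 0 0"
}}

```text
time: 15.7
tcp_pos: [552.6, 79.6, 133.6]
orientation: [[0.061, 0.998, 0.003], [0.998, -0.061, 0.002], [0.002, 0.003, -1.0]]
ft_force: [-0.6, 7.0, 8.8]
finger_gap: 0.157
gripper_force: 25.0
```

Emit:
{"op": "apply_moves", "data": {
  "motion": "0.8 0 0 0 0 0; 0 0 0 0 0 0"
}}

```text
time: 15.95
tcp_pos: [552.7, 80.4, 133.6]
orientation: [[0.061, 0.998, 0.003], [0.998, -0.061, 0.002], [0.002, 0.003, -1.0]]
ft_force: [-1.2, 5.7, 8.9]
finger_gap: 0.158
gripper_force: 25.0
```

Emit:
{"op": "apply_moves", "data": {
  "motion": "0.8 0 0 0 0 0; 0 0 0 0 0 0"
}}

```text
time: 16.2
tcp_pos: [552.7, 80.9, 133.6]
orientation: [[0.06, 0.998, 0.003], [0.998, -0.06, 0.001], [0.001, 0.003, -1.0]]
ft_force: [-1.2, 5.5, 8.2]
finger_gap: 0.157
gripper_force: 25.0
```

Emit:
{"op": "apply_moves", "data": {
  "motion": "0.8 0 0 0 0 0; 0 0 0 0 0 0"
}}

```text
time: 16.45
tcp_pos: [552.7, 81.0, 133.6]
orientation: [[0.06, 0.998, 0.003], [0.998, -0.06, -0.0], [0.0, 0.003, -1.0]]
ft_force: [-0.9, 2.7, 8.8]
finger_gap: 0.159
gripper_force: 25.0
```

Emit:
{"op": "apply_moves", "data": {
  "motion": "0 0 0 0 0 0; 0 0 0 0 0 0; 0 0 0 0 0 0; 0 0 0 0 0 0",
  "grip": 170
}}

```text
time: 16.95
tcp_pos: [551.7, 80.6, 131.6]
orientation: [[0.06, 0.998, -0.001], [0.998, -0.06, -0.0], [-0.0, -0.001, -1.0]]
ft_force: [-0.4, 0.2, 0.2]
finger_gap: 0.328
gripper_force: 0.0
```

Released with no load left on the fingers. I lift clear, check, then go behind the tab.

Emit:
{"op": "apply_moves", "data": {
  "motion": "0 0 -3 0 0 0; 0 0 -5 0 0 0; 0 0 -10 0 0 0; 0 0 -15 0 0 0; 0 0 -20 0 0 0; 0 0 -15 0 0 0; 0 0 0 0 0 0"
}}

```text
time: 17.82
tcp_pos: [552.9, 80.8, 201.7]
orientation: [[0.06, 0.998, 0.004], [0.998, -0.06, -0.0], [-0.0, 0.004, -1.0]]
ft_force: [-0.4, 0.7, -0.2]
finger_gap: 0.334
gripper_force: 0.0
```

Emit:
{"op": "apply_moves", "data": {
  "motion": "-10 0.7 0 0 0 0; -20 0 0 0 0 0; -20 0 0 0 0 0; -20 0 0 0 0 0; -20 0 0 0 0 0; -20 0 0 0 0 0; -20 0 0 0 0 0; -20 0 0 0 0 0; -20.5 0 0 0 0 0; 0 0 0 0 0 0",
  "grip": 255
}}

```text
time: 19.08
tcp_pos: [542.4, -91.1, 199.9]
orientation: [[0.063, 0.998, 0.0], [0.998, -0.063, -0.0], [-0.0, 0.0, -1.0]]
ft_force: [0.3, -0.5, -0.8]
finger_gap: 0.008
gripper_force: 0.0
```

```bash
python3 -c "
from h import *
rel(542.1,-89.6,153,86.54)
s=snap('side','side4');t=snap('top','top4')
a=cv2.imread('pics/side4.png');b=cv2.imread('pics/top4.png')
r=lambda i,f:cv2.resize(i,None,fx=f,fy=f,interpolation=2)
o=np.zeros((600,800,3),np.uint8);A=r(a[100:220,175:265],5);B=r(b[120:180,215:345],2.5);o[:600,:450]=A;o[:B.shape[0],455:455+B.shape[1]]=B
cv2.imwrite('pics/v4.png',o)
"
```

```text
t 19.075 tcp [542.38 -91.1  199.87] yaw 86.41 tilt [ 0.0004 -0.0002] gap 0.7071382054193861 gf 0.0 ft [ 0.33 -0.54 -0.82] 
 tool shift [ 1.49 -0.4  46.87] turn -0.13
```

View pics/v4.png

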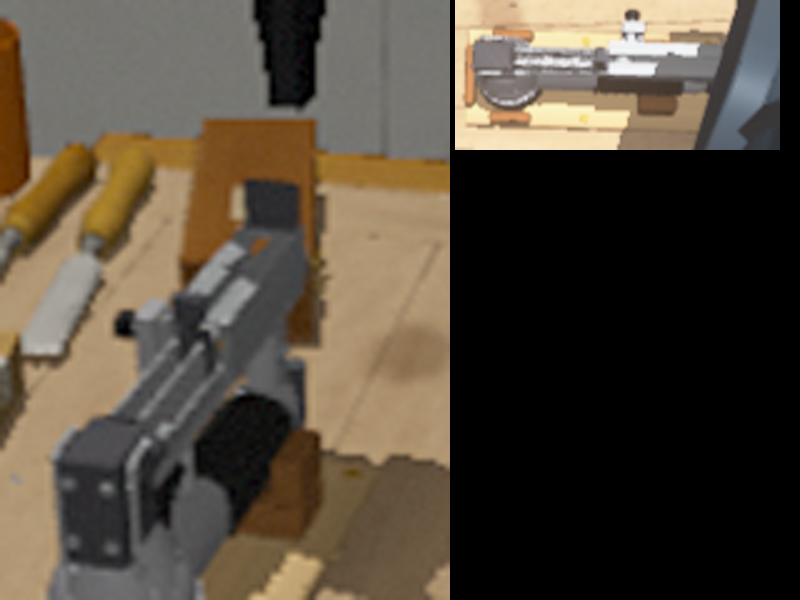

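The stick lies seated in the channel between nose and plate (side crop ~(150,400)). The closed fingers are above and behind the tab. I lower and approach it.

Emit:
{"op": "apply_moves", "data": {
  "motion": "0 0 10 0 0 0; 0 0 15 0 0 0; 0 0 12 0 0 0; 0 0 9 0 0 0; 0 0 0 0 0 0"
}}

```text
time: 19.8
tcp_pos: [541.6, -89.1, 152.7]
orientation: [[0.06, 0.998, -0.002], [0.998, -0.06, 0.001], [0.001, -0.002, -1.0]]
ft_force: [0.2, -0.7, 0.5]
finger_gap: 0.005
gripper_force: 0.0
```

Emit:
{"op": "apply_moves", "data": {
  "motion": "3 0 0 0 0 0; 3 0 0 0 0 0; 2 0 0 0 0 0; 1 0 0 0 0 0; 0 0 0 0 0 0"
}}

```text
time: 20.42
tcp_pos: [542.8, -80.4, 154.0]
orientation: [[0.06, 0.998, 0.0], [0.998, -0.06, -0.0], [-0.0, 0.0, -1.0]]
ft_force: [0.4, 0.3, -0.4]
finger_gap: 0.006
gripper_force: 0.0
```

Emit:
{"op": "apply_moves", "data": {
  "motion": "1.5 0 0 0 0 0; 1.5 0 0 0 0 0; 0 0 0 0 0 0"
}}

```text
time: 20.8
tcp_pos: [543.0, -77.7, 153.9]
orientation: [[0.06, 0.998, 0.0], [0.998, -0.06, -0.001], [-0.001, 0.0, -1.0]]
ft_force: [-0.3, -1.3, -0.6]
finger_gap: 0.002
gripper_force: 0.9
```

Emit:
{"op": "apply_moves", "data": {
  "motion": "1.5 0 0 0 0 0; 1.5 0 0 0 0 0; 0 0 0 0 0 0"
}}

```text
time: 21.18
tcp_pos: [543.1, -74.3, 153.9]
orientation: [[0.06, 0.998, 0.0], [0.998, -0.06, 0.0], [0.0, 0.0, -1.0]]
ft_force: [-0.0, -1.8, 0.9]
finger_gap: 0.008
gripper_force: 0.8
```

Emit:
{"op": "apply_moves", "data": {
  "motion": "3 0 0 0 0 0; 5 0 0 0 0 0; 6 0 0 0 0 0; 6 0 0 0 0 0; 6 0 0 0 0 0; 6 0 0 0 0 0; 6 0 0 0 0 0; 6 0 0 0 0 0; 5 0 0 0 0 0; 3 0 0 0 0 0"
}}

```text
time: 22.42
tcp_pos: [546.1, -22.1, 153.8]
orientation: [[0.06, 0.998, -0.0], [0.998, -0.06, 0.0], [0.0, -0.0, -1.0]]
ft_force: [-1.3, -1.4, -0.2]
finger_gap: 0.002
gripper_force: 1.1
```

Emit:
{"op": "apply_moves", "data": {
  "motion": "3 0 0 0 0 0; 2 0 0 0 0 0; 2 0 0 0 0 0; 0 0 0 0 0 0"
}}

```text
time: 22.92
tcp_pos: [546.9, -15.3, 153.8]
orientation: [[0.061, 0.998, 0.0], [0.998, -0.061, 0.0], [0.001, 0.0, -1.0]]
ft_force: [-0.8, -0.4, -0.5]
finger_gap: 0.006
gripper_force: 0.4
```

Emit:
{"op": "apply_moves", "data": {
  "motion": "2 0 0 0 0 0; 2 0 0 0 0 0; 2 0 0 0 0 0; 0 0 0 0 0 0"
}}

```text
time: 23.42
tcp_pos: [547.1, -10.6, 153.9]
orientation: [[0.06, 0.998, -0.0], [0.998, -0.06, -0.002], [-0.002, 0.0, -1.0]]
ft_force: [-1.7, -6.1, -0.3]
finger_gap: 0.005
gripper_force: 2.7
```

Emit:
{"op": "apply_moves", "data": {
  "motion": "1.5 0 0 0 0 0; 1.5 0 0 0 0 0; 1.5 0 0 0 0 0; 0 0 0 0 0 0"
}}

```text
time: 23.92
tcp_pos: [547.4, -7.0, 153.9]
orientation: [[0.059, 0.998, -0.0], [0.998, -0.059, -0.004], [-0.004, 0.0, -1.0]]
ft_force: [-2.0, -8.6, -0.6]
finger_gap: 0.005
gripper_force: 4.3
```

Emit:
{"op": "apply_moves", "data": {
  "motion": "1.5 0 0 0 0 0; 1.5 0 0 0 0 0; 1 0 0 0 0 0; 0 0 0 0 0 0"
}}

```text
time: 24.42
tcp_pos: [547.6, -4.2, 154.0]
orientation: [[0.058, 0.998, -0.0], [0.998, -0.058, -0.006], [-0.006, -0.0, -1.0]]
ft_force: [-3.0, -13.4, -0.5]
finger_gap: 0.008
gripper_force: 6.0
```

Emit:
{"op": "apply_moves", "data": {
  "motion": "1 0 0 0 0 0; 1 0 0 0 0 0; 0 0 0 0 0 0"
}}

```text
time: 24.8
tcp_pos: [547.7, -2.5, 154.0]
orientation: [[0.058, 0.998, -0.0], [0.998, -0.058, -0.006], [-0.006, -0.0, -1.0]]
ft_force: [-3.0, -12.2, -0.2]
finger_gap: 0.007
gripper_force: 6.5
```

Emit:
{"op": "apply_moves", "data": {
  "motion": "0.8 0 0 0 0 0; 0.8 0 0 0 0 0; 0 0 0 0 0 0"
}}

```text
time: 25.18
tcp_pos: [547.8, -1.1, 154.0]
orientation: [[0.058, 0.998, -0.001], [0.998, -0.058, -0.007], [-0.007, -0.0, -1.0]]
ft_force: [-1.9, -13.1, 1.3]
finger_gap: 0.004
gripper_force: 6.6
```

Emit:
{"op": "apply_moves", "data": {
  "motion": "0.8 0 0 0 0 0; 0.8 0 0 0 0 0; 0 0 0 0 0 0"
}}

```text
time: 25.55
tcp_pos: [547.8, 0.1, 154.0]
orientation: [[0.058, 0.998, -0.001], [0.998, -0.058, -0.007], [-0.007, -0.0, -1.0]]
ft_force: [-3.9, -14.3, -0.1]
finger_gap: 0.003
gripper_force: 7.3
```

Emit:
{"op": "apply_moves", "data": {
  "motion": "0.8 0 0 0 0 0; 0 0 0 0 0 0"
}}

```text
time: 25.8
tcp_pos: [547.9, 0.9, 154.0]
orientation: [[0.058, 0.998, -0.001], [0.998, -0.058, -0.007], [-0.007, -0.0, -1.0]]
ft_force: [-3.3, -14.6, 0.6]
finger_gap: 0.006
gripper_force: 7.4
```

Emit:
{"op": "apply_moves", "data": {
  "motion": "0.8 0 0 0 0 0; 0 0 0 0 0 0"
}}

```text
time: 26.05
tcp_pos: [548.0, 1.9, 154.0]
orientation: [[0.058, 0.998, -0.0], [0.998, -0.058, -0.007], [-0.007, -0.0, -1.0]]
ft_force: [-3.4, -14.0, 0.4]
finger_gap: 0.007
gripper_force: 6.9
```

Emit:
{"op": "apply_moves", "data": {
  "motion": "0.7 0 0 0 0 0; 0 0 0 0 0 0"
}}

```text
time: 26.3
tcp_pos: [548.0, 2.5, 154.0]
orientation: [[0.058, 0.998, -0.0], [0.998, -0.058, -0.007], [-0.007, -0.0, -1.0]]
ft_force: [-2.8, -13.9, -0.1]
finger_gap: 0.005
gripper_force: 7.1
```

Emit:
{"op": "apply_moves", "data": {
  "motion": "0.7 0 0 0 0 0; 0 0 0 0 0 0"
}}

```text
time: 26.55
tcp_pos: [548.0, 2.8, 154.0]
orientation: [[0.058, 0.998, -0.001], [0.998, -0.058, -0.008], [-0.008, -0.0, -1.0]]
ft_force: [-3.8, -16.4, 0.1]
finger_gap: 0.006
gripper_force: 7.8
```

Emit:
{"op": "apply_moves", "data": {
  "motion": "0.7 0 0 0 0 0; 0 0 0 0 0 0"
}}

```text
time: 26.8
tcp_pos: [548.1, 2.8, 154.1]
orientation: [[0.057, 0.998, -0.001], [0.998, -0.057, -0.009], [-0.009, -0.0, -1.0]]
ft_force: [-3.6, -16.9, 0.0]
finger_gap: 0.006
gripper_force: 8.8
```

The rail is on the hard stop: force rises with no travel. I press slightly more, then back off slowly and see whether the tab follows.

Emit:
{"op": "apply_moves", "data": {
  "motion": "0.7 0 0 0 0 0; 0 0 0 0 0 0; 0 0 0 0 0 0"
}}

```text
time: 27.18
tcp_pos: [548.1, 2.9, 154.1]
orientation: [[0.057, 0.998, -0.001], [0.998, -0.057, -0.01], [-0.01, -0.0, -1.0]]
ft_force: [-3.2, -18.7, -0.1]
finger_gap: 0.006
gripper_force: 9.7
```

Emit:
{"op": "apply_moves", "data": {
  "motion": "-1.5 0 0 0 0 0; -1.5 0 0 0 0 0; -1.5 0 0 0 0 0; 0 0 0 0 0 0"
}}

```text
time: 27.68
tcp_pos: [547.9, 1.7, 153.9]
orientation: [[0.059, 0.998, -0.0], [0.998, -0.059, -0.004], [-0.004, 0.0, -1.0]]
ft_force: [-1.3, -8.7, 0.5]
finger_gap: 0.007
gripper_force: 4.6
```

Emit:
{"op": "apply_moves", "data": {
  "motion": "-1.5 0 0 0 0 0; -1.5 0 0 0 0 0; 0 0 0 0 0 0"
}}

```text
time: 28.05
tcp_pos: [548.0, 1.4, 153.9]
orientation: [[0.061, 0.998, 0.001], [0.998, -0.061, 0.001], [0.001, 0.001, -1.0]]
ft_force: [-0.7, -1.3, -0.6]
finger_gap: 0.008
gripper_force: 0.6
```

The tab stays put and the load fades, so the catch is holding. I retreat and verify.

Emit:
{"op": "apply_moves", "data": {
  "motion": "-2 0 0 0 0 0; -4 0 0 0 0 0; -8 0 0 0 0 0; -10 0 0 0 0 0; -10 0 0 0 0 0; 0 0 -15 0 0 0; 0 0 -30 0 0 0; 0 0 -30 0 0 0; -20 0 0 0 0 0; -20 0 0 0 0 0"
}}

```text
time: 29.3
tcp_pos: [542.8, -74.0, 228.8]
orientation: [[0.06, 0.998, -0.0], [0.998, -0.06, -0.0], [-0.0, -0.0, -1.0]]
ft_force: [-0.4, 0.2, -0.5]
finger_gap: 0.005
gripper_force: 0.0
```

Emit:
{"op": "apply_moves", "data": {
  "motion": "-40 0 0 0 0 0; -40 0 0 0 0 0; -30 0 0 0 0 0; 0 0 0 0 0 0; 0 0 0 0 0 0"
}}

```text
time: 29.92
tcp_pos: [535.6, -182.5, 227.8]
orientation: [[0.062, 0.998, -0.002], [0.998, -0.062, 0.002], [0.002, -0.002, -1.0]]
ft_force: [0.7, -1.1, 0.5]
finger_gap: 0.006
gripper_force: 0.0
```

```bash
python3 -c "
from h import *
s=snap('side','side5');t=snap('top','top5')
a=cv2.imread('pics/side5.png');b=cv2.imread('pics/top5.png')
r=lambda i,f:cv2.resize(i,None,fx=f,fy=f,interpolation=2)
o=np.zeros((600,800,3),np.uint8);A=r(a[120:220,175:250],4);B=r(b[120:180,215:345],6);o[:360,:780]=B;o[362:600,:300]=A[100:338]
o[362:600,310:780]=r(b[130:260,160:400],1.96)[:238,:470]
cv2.imwrite('pics/v5.png',o)
"
```

```text
(no output)
```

View pics/v5.png

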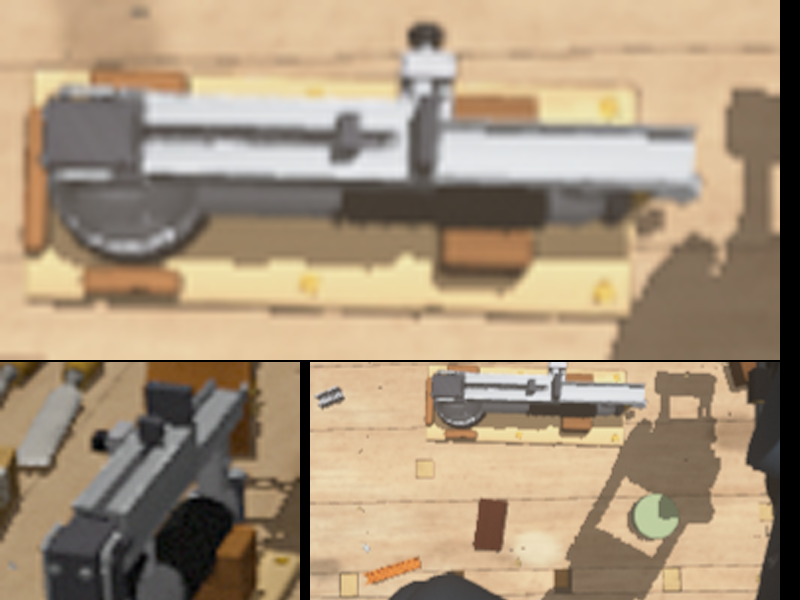

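The rail is shut against the nose (front edge at crop x≈140). The plate at x≈345 stands further back than its rest position, at the seated-stick position. The short stick, jar and offcut are untouched and the arm is clear, so I hand in.

```bash
python3 -c "
from cell import ticket
print(ticket.finish_job())"
```

```text
the job is handed in; nothing more can be done
None
```

I handed the job in with no verdict returned: the full stick is seated legs up against the nose, the rail is shut with the catch holding, and the short stick, jar and offcut look unmoved in the last picture.

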